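# Set a polished label plate under the punch, by its edges

## Task

Pick up the polished steel label plate from its stand holding it only by its edges, never touching its faces, and keep it level. Lay it flat on the bed of the small bench punch, straight along the bed, slid in so that the punch tip stands over the inside of the engraved ring, without the tip scraping the plate. Let go, and leave the tumbler, jigger and salt bowl where they stand.

Things in the scene. Friction and masses are not known exactly. Their poses are not given: they have to be found in the camera images.
- plate: Flat polished steel plate, 180 (its x) x 60 (its y) x 6 (its z) mm, 0.2 to 0.3 kg, lying loose and face up on the stand, 36 mm above the worktop. Origin: centre of its underside; z up. A dark engraved ring (inner radius 8 mm) is near its +x end. It may be held only on its four upright edges, e.g. by the two long edges (60 mm apart).
- plate_faces: The polished faces of the plate, top and bottom: all but the outermost 6 mm along each edge (168 x 48 mm). No finger may touch it. Same origin and axes as the plate.
- ring_mark (a point): Centre of the engraved ring, on the plate's top face, 70 mm from the plate's centre along +x (20 mm from that end), midway across the width.
- stand: Fixed wooden stand under the plate, 150 (x) x 36 (y) x 36 (z) mm: a board 10 mm high with two cork-topped cross pieces; the plate overhangs it by 12 mm at each long edge, so fingers can reach down beside it. Origin: on the worktop under its middle; the plate's centre starts above it and their x axes nearly agree.
- punch: Fixed bench punch, grey with an aluminium bed, about 250 mm long, 107 mm high. Origin: on the worktop under the bed; x points from the open end into the throat. Column at x = 108 to 148 mm on a foot 80 mm wide, 12 mm high, from x = 100 to 170 mm. From the column an arm (28 mm wide, 68 to 86 mm above the worktop) reaches forward to x = 58 mm and carries the tip.
- bed_top (a point): Point on top of the punch's bed, 36 mm above the punch's origin. The bed is a flat bar 36 mm wide (punch y) from x = -70 to +105 mm; the worktop beside it is free. With the ring under the tip and the plate straight along the bed (plate x along punch x), the centre of the plate's underside lies on this point.
- punch_tip: The fixed punch tip, a downward cone under the arm, at x = 70, y = 0 of the punch, 7 mm in radius at its root. It does not move.
- tip_point (a point): The lowest point of the punch tip, 51 mm above the worktop, 15 mm above the bed, so the 6 mm plate passes under it with 9 mm to spare.
- salt_cellar: Small white bowl, 62 mm wide, 36 mm high, loose, between the stand and the punch. Origin: centre of its underside.
- jigger: Brass double-cone measure, 44 mm wide, 80 mm high, loose, farther back between the stand and the punch. Origin: centre of its underside.
- tumbler: Glass tumbler, 70 mm wide, 86 mm high, loose, at the right. Origin: centre of its underside.

How it is judged:
On the way:
1. the plate is held by the fingers and lifted clear of the stand (by 8 mm or more) (z of plate in the frame of stand above 0.044 m and contact force between the fingers and plate above 0.5 N), for 0.2 s.
At the end, for the whole second after the job is handed in: The plate lies still, face up and flat (within 0.06 rad), on the punch bed, its length within 0.2 rad of the bed's, with the punch tip within the engraved ring (ring centre within 8 mm of the tip, seen from above) (horizontal distance between ring_mark and tip_point below 0.008 m and angle between the x axis of plate and the x axis of punch, either way round below 0.2 rad and angle between plate's own z axis and vertical below 0.06 rad and z of plate in the frame of punch between 0.033 and 0.039 m and contact force between plate and punch above 0.3 N and linear speed of plate below 0.02 m/s); the robot touches nothing.
It fails at once if a finger touches the plate's polished faces (more than 1 N) (contact force between the fingers and plate_faces above 1 N).
It fails at once if the plate tips more than 0.35 rad from level (angle between plate's own z axis and vertical above 0.35 rad).
It fails at once if the punch tip scrapes the plate (more than 1.5 N) (contact force between plate and punch_tip above 1.5 N).
It fails at once if the tumbler, jigger or salt bowl is moved more than 30 mm or knocked over (distance of any of salt_cellar, jigger, tumbler from where it was at the start of the episode above 0.03 m or angle between any of salt_cellar, jigger, tumbler's own z axis and vertical above 0.5 rad).
It also fails if it takes over 42 s, if anything falls off the work surface, if the arm or the gripper's body presses on something with over 40 N, if the wrist force passes 120 N, or if a joint passes its speed limit or range.

## Robot

A 7-joint arm with a two-finger parallel gripper is mounted at the origin on a cart in front of the work surface, level with it; the furniture and walls round the work are solid. World frame = base frame: x ahead of the robot, y to its left, z up, the work surface at z = 0. Lengths are in m, angles in rad, forces in N, time in s.
With the tool pointing down it reaches from about 0.425 to 0.925 m from the base axis. Payload 6.8 kg.
Tool frame: the origin (TCP) lies on the centre line of the jaws, within the pads' length; the fingertips stand 19 mm ahead of it and the grasp point (between the pads) is the TCP; z points along the fingers, y is the line along which they close (so a half turn about z gives the same grasp; the last joint's range is limited). The gripper opens to 85 mm and grips with 20 to 120 N. Pads are 22 mm wide; open, the fingers measure 114 mm over their backs; the gripper's body (76 mm by 85 mm) begins 54 mm behind the grasp point. The pads swing forward as they close: fully open they stand 13 mm farther back than shut.
Start: joints at [1.06, 0.477, 0.022, 1.555, -0.011, 1.109, -0.083], TCP at [0.265, -0.621, 0.25] pointing down, gripper open.
Joint ranges: [-2.96, 2.96], [-0.34, 2.1], [-1.41, 1.46], [0.24, 2.44], [-1.37, 4.51], [0.17, 1.92], [-2.96, 2.96]. Speed limits (rad/s): [2.39, 2.39, 3.14, 3.14, 3.14, 3.14, 3.14].

## Interface

Orientations are given as a rotation vector (axis times angle).
In Python, from bench import r gives the robot as it stands. The module is installed in compiled form; this text tells all that it offers.
- The arm moves only by the tool arm_command, never from a script. Its argument "rows" is a list of rows, each an object of numbers: "fingers": the opening, from -1 (shut) to 1 (fully open); "x", "y", "z": the shift along the tool's x, y, z in m; "ax", "ay", "az": the turn, a rotation vector about the tool's x, y, z in degrees. In form: [{"fingers": .., "x": .., "y": .., "z": .., "ax": .., "ay": .., "az": ..}, ...]. A call has 1 to 10 rows; each row shifts and turns the commanded pose from where the row before left it, along the tool's axes as they then stand; what a row does not reach is not made up. A row lasts 1/12 s, in which the tool goes at most 41.7 mm and 7.16 degrees, less where a joint would pass 70% of its speed; a pose out of reach is approached as far as the arm can. A call is refused whole if a number of a shift passes 0.0417 or a number of a turn 7.16, either way. A call with a gripper value outside its range is refused whole. The fingers move at their own pace and stop on an object; "grip_force" is the grip in N (left out, the last holds). Time passes only in rows, so rows that do not move let the fingers close. It gives the time, the measured TCP pose, the force, the opening and the grip force at its end, in the units of the state.
- r.get_obs(): the state, without advancing time (a new reading comes with each control period).
- r.grab_frame(name): name is "scene" or "top"; returns a dict with "frame" (400x640x3 uint8, red, green, blue), "depth" (400x640 float32, m along the optical axis (not along the pixel's ray), 0 where there is no reading), "K" (3x3 intrinsics, pixels), "distortion" ([k1, k2, p1, p2, k3] as OpenCV has them; the pictures are not rectified), "world_from_camera" (4x4, takes a point from camera to world coordinates). Camera axes: x right, y down, z forward; pixel columns grow to the right and rows downward; lengths in m; the calibration is good to about 2 mm. A picture is of the moment at which its call begins.
- r.hand_in(): hands the job in; it is judged then, once.
The state is a dict: "clock": time; "joints": joint angles; "qvel": joint speeds; "tau": joint torques, N m; "tcp_pos": TCP position; "orientation": TCP orientation; "contact_force": force on the tool from outside, world axes, zero at the start; "moment": the same for the moment, N m; "grip_width": finger opening in m; "gripper_force": force on a finger pad.
Only numpy, scipy, OpenCV 4.12 (cv2) and the standard library are available. Lean on these libraries where they do the work, as an engineer would, in place of code of your own. Each camera call takes 0.05 s, during which the arm holds its last target. There are 200 camera calls.

## Working session

There is one attempt and no reset: what is moved stays moved. The work goes in short steps, Python scripts to look and compute and a tool call to move; the robot and the scene stay as the last step left them, time stands still between calls to the robot, and variables do not carry over. Pictures are saved under pics/ and viewed, at most 10 in all, crops included, and the job is handed in when it is done.

Besides the shell and the picture viewer there is one more tool, called after ">>>" as name(argument=value, ...), one argument or row to a line, values as JSON. arm_command: Moves the arm, as the interface text tells. Its arguments: {"type":"object","properties":{"rows":{"type":"array"},"grip_force":{"type":"number"}},"required":["rows"]}

```bash
mkdir -p pics; cat > h.py <<'E'
import numpy as np, cv2
from scipy.spatial.transform import Rotation as R
from bench import r
def grab(n,save=None):
    f=r.grab_frame(n)
    if save: cv2.imwrite(f'pics/{save}.png',f['frame'][:,:,::-1])
    return f
def cloud(f):
    h,w=f['depth'].shape
    u,v=np.meshgrid(np.arange(w),np.arange(h))
    p=cv2.undistortPoints(np.stack([u,v],-1).reshape(-1,1,2).astype(np.float64),f['K'],f['distortion']).reshape(h,w,2)
    d=f['depth'][...,None]
    P=np.concatenate([p*d,d],-1)
    T=np.array(f['world_from_camera'])
    W=P@T[:3,:3].T+T[:3,3]
    W[f['depth']==0]=np.nan
    return W
E
python3 - <<'E'
from h import *
for n in('top','scene'):
    f=grab(n,n+'0'); W=cloud(f); np.savez(n+'0.npz',W=W,I=f['frame'],K=f['K'],D=f['distortion'],T=f['world_from_camera'])
o=r.get_obs(); print(o['clock'],o['tcp_pos'],o['orientation'],R.from_rotvec(o['orientation']).as_matrix().round(3),o['grip_width'],o['contact_force'])
E
```

```text
0.1 [ 0.26436801 -0.62053539  0.24941017] [-3.07656964e+00 -6.28091102e-01  6.68716749e-04] [[ 0.92   0.392 -0.001]
 [ 0.392 -0.92   0.001]
 [-0.    -0.002 -1.   ]] 0.08543541516010873 [-1.45159993 -0.28498959 -0.0285663 ]
```

View pics/top0.png

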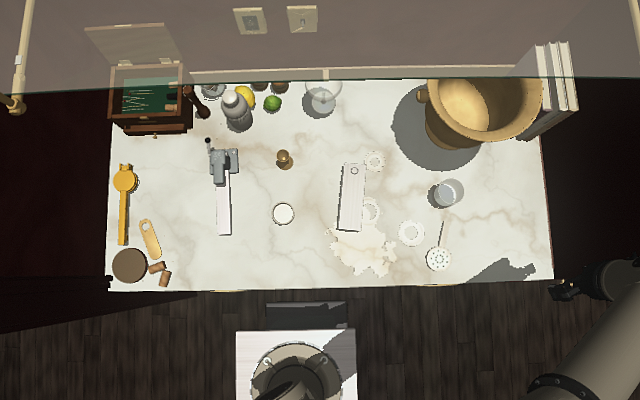

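View pics/scene0.png

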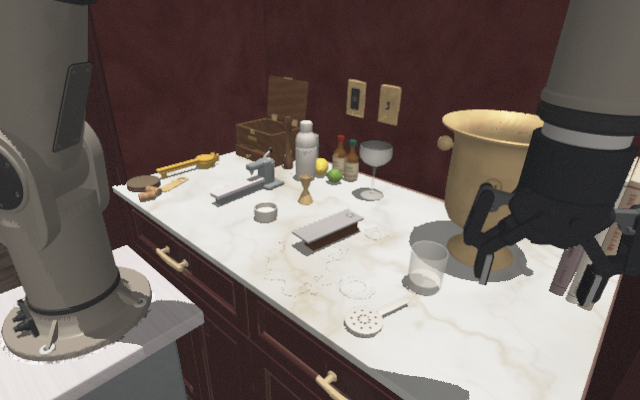

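The top view shows the plate at about (351,196) with its ring at (354,170), the punch bed at (223,205) with its column at (223,165), the bowl at (283,213), the jigger at (284,158) and the tumbler at (446,193). The scene view agrees.

```bash
python3 - <<'E'
from h import *
d=np.load('top0.npz'); W=d['W']; I=d['I']
def reg(u0,u1,v0,v1,z0,z1,name):
    S=W[v0:v1,u0:u1].reshape(-1,3); 
    S=S[(S[:,2]>z0)&(S[:,2]<z1)]
    c,s,a=cv2.minAreaRect((S[:,:2]*1000).astype(np.float32))
    print(name,len(S),'c',np.round(c,1),'s',np.round(s,1),'ang',round(a,2),'z',np.median(S[:,2]).round(4),'mean',S.mean(0).round(4)); return S
P=reg(325,375,150,245,.032,.055,'plate')
B=reg(205,240,186,245,.025,.05,'bed')
reg(200,250,130,200,.055,.12,'punch upper')
reg(200,250,130,200,.005,.02,'punch foot')
reg(265,300,195,230,.02,.06,'salt'); reg(270,298,140,175,.015,.1,'jigger'); reg(420,470,170,215,.015,.12,'tumbler')
print('table z',np.nanmedian(W[230:240,260:320,2]), 'ring px',W[170,354])
T=d['T'];print('cam',T[:3,3].round(3), 'K',d['K'][0,0],d['D'])
im=cv2.resize(I[130:250,190:390,::-1],None,fx=4,fy=4,interpolation=cv2.INTER_CUBIC); cv2.imwrite('pics/crop0.png',im)
E
```

```text
plate 1510 c [ 497.5 -162. ] s [ 60.1 181.2] ang 83.04 z 0.0412 mean [ 0.4958 -0.1616  0.0412]
bed 687 c [470.5 184.6] s [131.7  38.2] ang 1.77 z 0.0349 mean [0.4696 0.1837 0.0348]
punch upper 544 c [594.4 187.2] s [122.2  48.3] ang 8.0 z 0.0848 mean [0.5889 0.19   0.0851]
punch foot 282 c [611.2 204.4] s [172.1 122.8] ang 24.13 z 0.0106 mean [0.608  0.1746 0.0107]
salt 270 c [459.1  24.3] s [60.6 60.5] ang 19.05 z 0.0235 mean [0.4605 0.0255 0.0267]
jigger 190 c [603.6  18.1] s [32.9 32.8] ang 38.98 z 0.0525 mean [0.6047 0.0186 0.0499]
tumbler 637 c [ 497.4 -414.7] s [69.3 69.7] ang 89.13 z 0.0411 mean [ 0.4995 -0.4196  0.0444]
table z -0.0012617004244495078 ring px [ 0.56744403 -0.16947032  0.04215299]
cam [ 0.306 -0.078  1.249] K 460.3016741453127 [-0.10324209  0.          0.          0.          0.        ]
```

View pics/crop0.png

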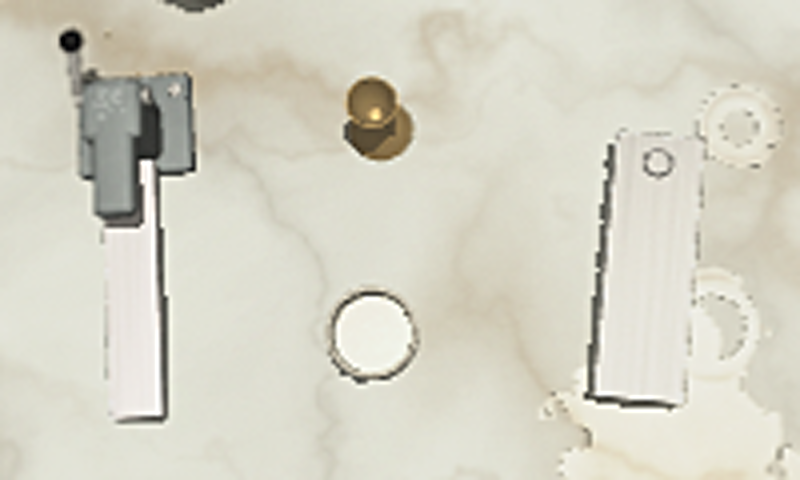

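The crop confirms the ring end of the plate points to +x and the punch throat opens toward the robot. I'll turn the tool to the plate's yaw and move toward it, holding the height.

>>> arm_command(
  rows=[
    {"fingers": 1,"az": 6},
    {"fingers": 1,"az": 6},
    {"fingers": 1,"az": 6},
    {"fingers": 1,"az": 6},
    {"fingers": 1,"az": 6},
    {"fingers": 1,"x": 0.0125,"y": -0.037},
    {"fingers": 1,"x": 0.0125,"y": -0.037},
    {"fingers": 1,"x": 0.0125,"y": -0.037},
    {"fingers": 1,"x": 0.0125,"y": -0.037},
    {"fingers": 1,"x": 0.0125,"y": -0.037},
  ],
)

```text
validation failed for argument at $.ro...
```

>>> arm_command(
  rows=[
    {"fingers": 1,"x": 0.0125,"y": -0.037},
    {"fingers": 1,"x": 0.0125,"y": -0.037},
    {"fingers": 1,"x": 0.0125,"y": -0.037},
    {"fingers": 1,"x": 0.0125,"y": -0.037},
    {"fingers": 1,"x": 0.0125,"y": -0.037},
    {"fingers": 1,"x": 0.0125,"y": -0.037},
    {"fingers": 1,"x": 0.0125,"y": -0.037},
    {"fingers": 1,"x": 0.0125,"y": -0.037},
    {"fingers": 1},
    {"fingers": 1},
  ],
)

```text
validation failed for argument at $.ro...
```

```bash
cat >> h.py <<'E'
def delta(x,y,z,yaw):
    o=r.get_obs(); M=R.from_rotvec(o['orientation'])
    a=np.radians(yaw); G=np.array([[np.cos(a),np.sin(a),0],[np.sin(a),-np.cos(a),0],[0,0,-1]])
    print('t',round(o['clock'],2),'tcp',o['tcp_pos'].round(4),'w',round(o['grip_width'],4),'F',np.round(o['contact_force'],1),'gf',o['gripper_force'])
    print('turn deg',np.degrees((M.inv()*R.from_matrix(G)).as_rotvec()).round(2),'shift old',M.inv().apply(np.array([x,y,z])-o['tcp_pos']).round(4),'shift new',(G.T@(np.array([x,y,z])-o['tcp_pos'])).round(4))
E
python3 - <<'E'
from h import *
delta(.4876,-.1608,.039,-6.96)
d=np.load('top0.npz'); W=d['W']
# edge fits
def edges(u0,u1,v0,v1,z0,z1,lo,hi,n):
    S=W[v0:v1,u0:u1].reshape(-1,3); S=S[(S[:,2]>z0)&(S[:,2]<z1)&(S[:,0]>lo)&(S[:,0]<hi)]
    b=np.floor((S[:,0]-lo)/.004).astype(int); c=[]
    for k in np.unique(b):
        q=S[b==k]
        c.append((q[:,0].mean(),q[:,1].min(),q[:,1].max()))
    c=np.array(c); mid=np.polyfit(c[:,0],(c[:,1]+c[:,2])/2,1); print(n,'slope deg',np.degrees(np.arctan(mid[0])).round(2),'L',np.degrees(np.arctan(np.polyfit(c[:,0],c[:,1],1)[0])),np.degrees(np.arctan(np.polyfit(c[:,0],c[:,2],1)[0])),'width',np.median(c[:,2]-c[:,1]),'y at .4755',np.polyval(mid,.4755),'at .5455',np.polyval(mid,.5455),'x',S[:,0].min(),S[:,0].max())
edges(205,240,186,245,.03,.042,.40,.52,'bed')
edges(205,245,150,200,.078,.095,.52,.575,'arm')
edges(325,375,150,245,.035,.05,.41,.58,'plate')
E
```

```text
t 0.1 tcp [ 0.2644 -0.6205  0.2494] w 0.0854 F [-1.5 -0.3 -0. ] gf 0.0
turn deg [-9.000e-02  3.000e-02  3.004e+01] shift old [ 0.3856 -0.3351  0.2109] shift new [ 0.1659 -0.4834  0.2104]
bed slope deg 2.4 L 2.335367007786999 2.4739966180535125 width 0.03452658914794199 y at .4755 0.18434659224182917 at .5455 0.18728619579557487 x 0.40493357825671183 0.518916768354165
arm slope deg 1.0 L -0.07981492136335708 2.072091065257226 width 0.025618255338014095 y at .4755 0.18586381551952857 at .5455 0.18708137984816028 x 0.5330199761370001 0.5744122524258718
plate slope deg -6.85 L -6.709354033606847 -6.994959837570821 width 0.05838873375313375 y at .4755 -0.15919792335761734 at .5455 -0.1676096058132764 x 0.41003269949993093 0.5798767311746107
```

Both calls were refused, probably because each row needs every field, so I'll resend with all of them filled in.

>>> arm_command(
  rows=[
    {"fingers": 1,"x": 0,"y": 0,"z": 0,"ax": 0,"ay": 0,"az": 6},
    {"fingers": 1,"x": 0,"y": 0,"z": 0,"ax": 0,"ay": 0,"az": 6},
    {"fingers": 1,"x": 0,"y": 0,"z": 0,"ax": 0,"ay": 0,"az": 6},
    {"fingers": 1,"x": 0,"y": 0,"z": 0,"ax": 0,"ay": 0,"az": 6},
    {"fingers": 1,"x": 0,"y": 0,"z": 0,"ax": 0,"ay": 0,"az": 6},
    {"fingers": 1,"x": 0.0125,"y": -0.037,"z": 0,"ax": 0,"ay": 0,"az": 0},
    {"fingers": 1,"x": 0.0125,"y": -0.037,"z": 0,"ax": 0,"ay": 0,"az": 0},
    {"fingers": 1,"x": 0.0125,"y": -0.037,"z": 0,"ax": 0,"ay": 0,"az": 0},
    {"fingers": 1,"x": 0.0125,"y": -0.037,"z": 0,"ax": 0,"ay": 0,"az": 0},
    {"fingers": 1,"x": 0.0125,"y": -0.037,"z": 0,"ax": 0,"ay": 0,"az": 0},
  ],
)

```text
clock: 0.93
tcp_pos: [0.3493, -0.4429, 0.2499]
orientation: [-3.135, 0.19, 0.001]
contact_force: [0.7, 0.0, -0.1]
grip_width: 0.0861
gripper_force: 0.0
```

>>> arm_command(
  rows=[
    {"fingers": 1,"x": 0.0125,"y": -0.037,"z": 0,"ax": 0,"ay": 0,"az": 0},
    {"fingers": 1,"x": 0.0125,"y": -0.037,"z": 0,"ax": 0,"ay": 0,"az": 0},
    {"fingers": 1,"x": 0.0125,"y": -0.037,"z": 0,"ax": 0,"ay": 0,"az": 0},
    {"fingers": 1,"x": 0.0125,"y": -0.037,"z": 0,"ax": 0,"ay": 0,"az": 0},
    {"fingers": 1,"x": 0.0125,"y": -0.037,"z": 0,"ax": 0,"ay": 0,"az": 0},
    {"fingers": 1,"x": 0.0125,"y": -0.037,"z": 0,"ax": 0,"ay": 0,"az": 0},
    {"fingers": 1,"x": 0.0125,"y": -0.037,"z": 0,"ax": 0,"ay": 0,"az": 0},
    {"fingers": 1,"x": 0,"y": 0,"z": 0,"ax": 0,"ay": 0,"az": 0},
    {"fingers": 1,"x": 0,"y": 0,"z": 0,"ax": 0,"ay": 0,"az": 0},
  ],
)

```text
clock: 1.68
tcp_pos: [0.4679, -0.1957, 0.2501]
orientation: [-3.136, 0.181, 0.0]
contact_force: [-1.0, -1.7, 0.1]
grip_width: 0.0857
gripper_force: 0.0
```

```bash
python3 -c "
from h import *
delta(.4876,-.1608,.039,-6.9)"
```

```text
t 1.68 tcp [ 0.4679 -0.1957  0.2501] w 0.0857 F [-1.  -1.7  0.1] gf 0.0
turn deg [-0.03  0.02  0.3 ] shift old [ 0.0156 -0.0368  0.2111] shift new [ 0.0154 -0.037   0.2111]
```

>>> arm_command(
  rows=[
    {"fingers": 1,"x": 0.0077,"y": -0.0185,"z": 0,"ax": 0,"ay": 0,"az": 0.3},
    {"fingers": 1,"x": 0.0077,"y": -0.0185,"z": 0,"ax": 0,"ay": 0,"az": 0},
    {"fingers": 1,"x": 0,"y": 0,"z": 0.034,"ax": 0,"ay": 0,"az": 0},
    {"fingers": 1,"x": 0,"y": 0,"z": 0.034,"ax": 0,"ay": 0,"az": 0},
    {"fingers": 1,"x": 0,"y": 0,"z": 0.034,"ax": 0,"ay": 0,"az": 0},
    {"fingers": 1,"x": 0,"y": 0,"z": 0.034,"ax": 0,"ay": 0,"az": 0},
    {"fingers": 1,"x": 0,"y": 0,"z": 0.034,"ax": 0,"ay": 0,"az": 0},
    {"fingers": 1,"x": 0,"y": 0,"z": 0,"ax": 0,"ay": 0,"az": 0},
    {"fingers": 1,"x": 0,"y": 0,"z": 0,"ax": 0,"ay": 0,"az": 0},
  ],
)

```text
clock: 2.43
tcp_pos: [0.485, -0.1645, 0.0792]
orientation: [-3.135, 0.201, 0.007]
contact_force: [0.3, 0.0, 0.8]
grip_width: 0.0854
gripper_force: 0.0
```

```bash
python3 - <<'E'
from h import *
delta(.4876,-.1608,.039,-6.9)
f=grab('scene'); cv2.imwrite('pics/s1.png',cv2.resize(f['frame'][130:290,200:440,::-1],None,fx=3,fy=3,interpolation=cv2.INTER_CUBIC))
E
```

```text
t 2.43 tcp [ 0.485  -0.1645  0.0792] w 0.0854 F [0.3 0.  0.8] gf 0.0
turn deg [ 0.01  0.26 -0.43] shift old [ 0.0022 -0.004   0.0402] shift new [ 0.0021 -0.004   0.0402]
```

View pics/s1.png

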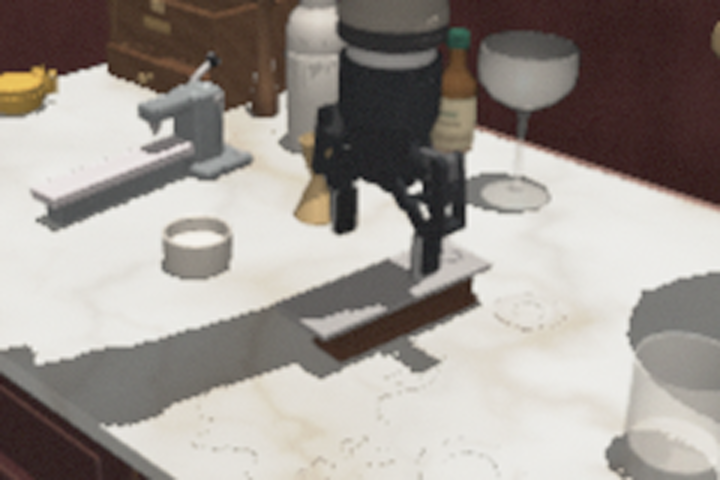

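The crop shows the open fingers at about (345,215) and (428,270), above and either side of the plate. I'll shift a few mm to centre them, then descend.

>>> arm_command(
  rows=[
    {"fingers": 1,"x": 0.002,"y": -0.004,"z": 0,"ax": 0,"ay": 0,"az": -0.4},
    {"fingers": 1,"x": 0,"y": 0,"z": 0,"ax": 0,"ay": 0,"az": 0},
    {"fingers": 1,"x": 0,"y": 0,"z": 0,"ax": 0,"ay": 0,"az": 0},
    {"fingers": 1,"x": 0,"y": 0,"z": 0,"ax": 0,"ay": 0,"az": 0},
  ],
)

```text
clock: 2.82
tcp_pos: [0.4902, -0.1599, 0.0816]
orientation: [3.136, -0.187, 0.004]
contact_force: [-0.5, -0.2, 0.2]
grip_width: 0.0852
gripper_force: 0.0
```

```bash
python3 -c "
from h import *
delta(.4876,-.1608,.039,-6.9)"
```

```text
t 2.82 tcp [ 0.4902 -0.1599  0.0816] w 0.0852 F [-0.5 -0.2  0.2] gf 0.0
turn deg [ 0.02 -0.14  0.08] shift old [-0.0026  0.0012  0.0426] shift new [-0.0025  0.0012  0.0426]
```

>>> arm_command(
  rows=[
    {"fingers": 1,"x": -0.002,"y": 0.001,"z": 0.0,"ax": 0,"ay": 0,"az": 0},
    {"fingers": 1,"x": 0,"y": 0,"z": 0.0085,"ax": 0,"ay": 0,"az": 0},
    {"fingers": 1,"x": 0,"y": 0,"z": 0.0085,"ax": 0,"ay": 0,"az": 0},
    {"fingers": 1,"x": 0,"y": 0,"z": 0.0085,"ax": 0,"ay": 0,"az": 0},
    {"fingers": 1,"x": 0,"y": 0,"z": 0.0085,"ax": 0,"ay": 0,"az": 0},
    {"fingers": 1,"x": 0,"y": 0,"z": 0.0085,"ax": 0,"ay": 0,"az": 0},
    {"fingers": 1,"x": 0,"y": 0,"z": 0,"ax": 0,"ay": 0,"az": 0},
    {"fingers": 1,"x": 0,"y": 0,"z": 0,"ax": 0,"ay": 0,"az": 0},
    {"fingers": 1,"x": 0,"y": 0,"z": 0,"ax": 0,"ay": 0,"az": 0},
  ],
)

```text
clock: 3.57
tcp_pos: [0.4873, -0.1605, 0.0377]
orientation: [-3.136, 0.187, 0.0]
contact_force: [0.2, -0.5, 0.6]
grip_width: 0.0854
gripper_force: 0.0
```

```bash
python3 - <<'E'
from h import *
delta(.4876,-.1608,.039,-6.9)
f=grab('scene'); cv2.imwrite('pics/s2.png',cv2.resize(f['frame'][150:270,270:400,::-1],None,fx=5,fy=5,interpolation=cv2.INTER_CUBIC)[:600,:650])
E
```

```text
t 3.57 tcp [ 0.4873 -0.1605  0.0377] w 0.0854 F [ 0.2 -0.5  0.6] gf 0.0
turn deg [-0.    0.01  0.08] shift old [ 0.0003  0.0003 -0.0013] shift new [ 0.0003  0.0003 -0.0013]
```

View pics/s2.png

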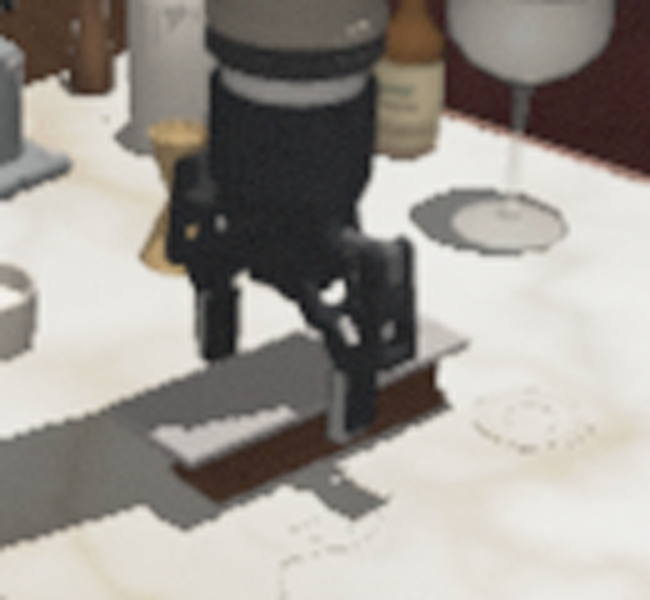

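The near finger (340–375, 370–435) hangs beside the plate's long edge, clear of it, and the other finger is on the far side. I'll close with a moderate grip.

>>> arm_command(
  rows=[
    {"fingers": 0.3,"x": 0,"y": 0,"z": 0,"ax": 0,"ay": 0,"az": 0},
    {"fingers": 0.2,"x": 0,"y": 0,"z": 0,"ax": 0,"ay": 0,"az": 0},
    {"fingers": 0,"x": 0,"y": 0,"z": 0,"ax": 0,"ay": 0,"az": 0},
    {"fingers": -1,"x": 0,"y": 0,"z": 0,"ax": 0,"ay": 0,"az": 0},
    {"fingers": -1,"x": 0,"y": 0,"z": 0,"ax": 0,"ay": 0,"az": 0},
    {"fingers": -1,"x": 0,"y": 0,"z": 0,"ax": 0,"ay": 0,"az": 0},
    {"fingers": -1,"x": 0,"y": 0,"z": 0,"ax": 0,"ay": 0,"az": 0},
    {"fingers": -1,"x": 0,"y": 0,"z": 0,"ax": 0,"ay": 0,"az": 0},
  ],
  grip_force=45,
)

```text
clock: 4.28
tcp_pos: [0.4876, -0.1606, 0.0385]
orientation: [3.136, -0.187, 0.001]
contact_force: [-1.5, 0.2, 5.8]
grip_width: 0.0588
gripper_force: 47.3
```

Held at 59 mm. I'll lift 75 mm.

>>> arm_command(
  rows=[
    {"fingers": -1,"x": 0,"y": 0,"z": -0.005,"ax": 0,"ay": 0,"az": 0},
    {"fingers": -1,"x": 0,"y": 0,"z": -0.01,"ax": 0,"ay": 0,"az": 0},
    {"fingers": -1,"x": 0,"y": 0,"z": -0.01,"ax": 0,"ay": 0,"az": 0},
    {"fingers": -1,"x": 0,"y": 0,"z": -0.01,"ax": 0,"ay": 0,"az": 0},
    {"fingers": -1,"x": 0,"y": 0,"z": -0.01,"ax": 0,"ay": 0,"az": 0},
    {"fingers": -1,"x": 0,"y": 0,"z": -0.01,"ax": 0,"ay": 0,"az": 0},
    {"fingers": -1,"x": 0,"y": 0,"z": -0.01,"ax": 0,"ay": 0,"az": 0},
    {"fingers": -1,"x": 0,"y": 0,"z": -0.01,"ax": 0,"ay": 0,"az": 0},
    {"fingers": -1,"x": 0,"y": 0,"z": 0,"ax": 0,"ay": 0,"az": 0},
    {"fingers": -1,"x": 0,"y": 0,"z": 0,"ax": 0,"ay": 0,"az": 0},
  ],
)

```text
clock: 5.12
tcp_pos: [0.4877, -0.1607, 0.1135]
orientation: [3.136, -0.187, 0.002]
contact_force: [-0.1, -0.6, -1.4]
grip_width: 0.0591
gripper_force: 48.9
```

```bash
python3 - <<'E'
from h import *
f=grab('top','t3'); W=cloud(f)
g=grab('scene'); cv2.imwrite('pics/s3.png',cv2.resize(g['frame'][100:260,220:440,::-1],None,fx=3.5,fy=3.5,interpolation=cv2.INTER_CUBIC))
o=r.get_obs(); p=o['tcp_pos']
M=R.from_rotvec(o['orientation']).as_matrix()
S=W.reshape(-1,3); S=S[~np.isnan(S[:,0])]; L=(S-p)@M   # tool frame
k=(abs(L[:,1])<.035)&(L[:,0]>-.1)&(L[:,0]<.12)&(abs(L[:,2])<.015)
k2=k&((L[:,0]>.045)|(L[:,0]<-.05))
A=np.c_[L[k2,:2],np.ones(k2.sum())]; c=np.linalg.lstsq(A,L[k2,2],rcond=None)[0]
print(k2.sum(),'slope',c,'tool x range',L[k,0].min(),L[k,0].max(),np.median(L[k2,2]))
for a,b in((-.1,-.05),(.045,.12)):
    q=L[k2&(L[:,0]>a)&(L[:,0]<b)]; print(len(q),q.min(0).round(4),q.max(0).round(4),np.median(q,0).round(4))
gg=f['frame']; 
a=np.radians(2.0); t=np.array([.5455,.1872])  # tip
# TCP such that ring on tip, ring at +0.080 tool x ; staged 50 mm back
for back in(.055,0):
    q=t-(.08+back)*np.array([np.cos(a),np.sin(a)]); print(back,q); delta(q[0],q[1],.113,2.0)
E
```

```text
Traceback (most recent call last):
ValueError: zero-size array to reduction operation minimum which has no identity
```

View pics/s3.png

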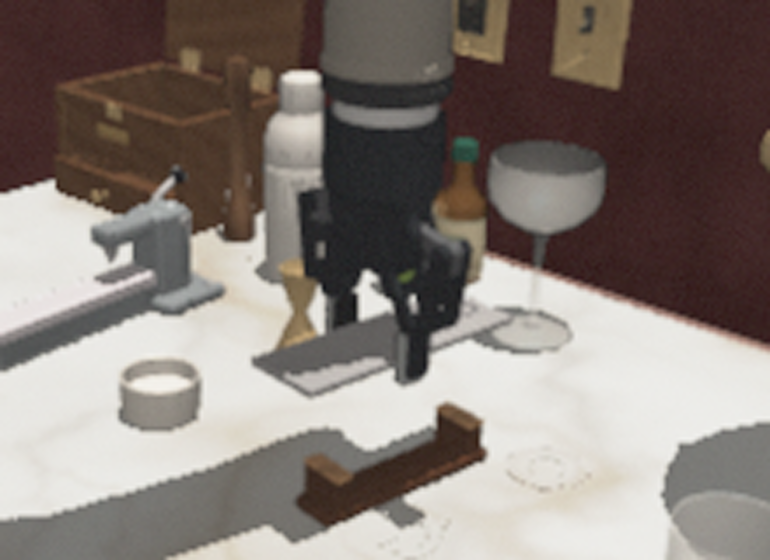

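The crop shows the plate level in the fingers, about (250–510, 310–390), well clear of the stand. The top view had too little of it in sight to measure. Next I'll work out the staging pose in front of the punch, 55 mm back.

```bash
python3 - <<'E'
from h import *
a=np.radians(2.0); t=np.array([.5455,.1872])
for back in(.055,0):
    q=t-(.08+back)*np.array([np.cos(a),np.sin(a)]); print(back,q.round(4)); delta(q[0],q[1],.113,2.0)
E
```

```text
0.055 [0.4106 0.1825]
t 5.22 tcp [ 0.4869 -0.1604  0.1125] w 0.0587 F [-0.4 -0.8 -2.5] gf 48.91572654247284
turn deg [-0.01  0.04 -8.82] shift old [-0.1165 -0.3314 -0.0004] shift new [-0.0643 -0.3454 -0.0005]
0 [0.4655 0.1844]
t 5.22 tcp [ 0.4869 -0.1604  0.1125] w 0.0587 F [-0.4 -0.8 -2.5] gf 48.91572654247284
turn deg [-0.01  0.04 -8.82] shift old [-0.0622 -0.3399 -0.0005] shift new [-0.0093 -0.3454 -0.0005]
```

>>> arm_command(
  rows=[
    {"fingers": -1,"x": 0,"y": 0,"z": 0,"ax": 0,"ay": 0,"az": -2.9},
    {"fingers": -1,"x": 0,"y": 0,"z": 0,"ax": 0,"ay": 0,"az": -2.9},
    {"fingers": -1,"x": 0,"y": 0,"z": 0,"ax": 0,"ay": 0,"az": -3},
    {"fingers": -1,"x": -0.004,"y": -0.015,"z": 0,"ax": 0,"ay": 0,"az": 0},
    {"fingers": -1,"x": -0.005,"y": -0.025,"z": 0,"ax": 0,"ay": 0,"az": 0},
    {"fingers": -1,"x": -0.005,"y": -0.025,"z": 0,"ax": 0,"ay": 0,"az": 0},
    {"fingers": -1,"x": -0.005,"y": -0.025,"z": 0,"ax": 0,"ay": 0,"az": 0},
    {"fingers": -1,"x": -0.005,"y": -0.025,"z": 0,"ax": 0,"ay": 0,"az": 0},
    {"fingers": -1,"x": -0.005,"y": -0.025,"z": 0,"ax": 0,"ay": 0,"az": 0},
    {"fingers": -1,"x": -0.005,"y": -0.025,"z": 0,"ax": 0,"ay": 0,"az": 0},
  ],
)

```text
clock: 6.05
tcp_pos: [0.4467, 0.0042, 0.1122]
orientation: [3.141, 0.054, -0.002]
contact_force: [-0.1, 0.3, -2.1]
grip_width: 0.0589
gripper_force: 48.9
```

>>> arm_command(
  rows=[
    {"fingers": -1,"x": -0.005,"y": -0.025,"z": 0,"ax": 0,"ay": 0,"az": 0},
    {"fingers": -1,"x": -0.005,"y": -0.025,"z": 0,"ax": 0,"ay": 0,"az": 0},
    {"fingers": -1,"x": -0.005,"y": -0.025,"z": 0,"ax": 0,"ay": 0,"az": 0},
    {"fingers": -1,"x": -0.005,"y": -0.025,"z": 0,"ax": 0,"ay": 0,"az": 0},
    {"fingers": -1,"x": -0.005,"y": -0.025,"z": 0,"ax": 0,"ay": 0,"az": 0},
    {"fingers": -1,"x": -0.005,"y": -0.025,"z": 0,"ax": 0,"ay": 0,"az": 0},
    {"fingers": -1,"x": -0.002,"y": -0.015,"z": 0,"ax": 0,"ay": 0,"az": 0},
    {"fingers": -1,"x": 0,"y": 0,"z": 0,"ax": 0,"ay": 0,"az": 0},
    {"fingers": -1,"x": 0,"y": 0,"z": 0,"ax": 0,"ay": 0,"az": 0},
    {"fingers": -1,"x": 0,"y": 0,"z": 0,"ax": 0,"ay": 0,"az": 0},
  ],
)

```text
clock: 6.88
tcp_pos: [0.4097, 0.166, 0.1123]
orientation: [3.14, 0.053, -0.002]
contact_force: [-0.3, -0.2, -2.0]
grip_width: 0.0588
gripper_force: 49.0
```

```bash
python3 - <<'E'
from h import *
delta(.4106,.1825,.0415,2.0)
f=grab('top'); W=cloud(f); o=r.get_obs(); p=o['tcp_pos'];M=R.from_rotvec(o['orientation']).as_matrix()
L=(W.reshape(-1,3)-p)@M
k=(abs(L[:,1])<.04)&(L[:,0]>.04)&(L[:,0]<.12)&(abs(L[:,2])<.02)
q=L[k]; print(k.sum(), q.min(0).round(4) if k.sum() else '',q.max(0).round(4) if k.sum() else '',np.median(q,0) if k.sum() else '')
cv2.imwrite('pics/t4.png',cv2.resize(f['frame'][130:250,160:320,::-1],None,fx=4.5,fy=4.5,interpolation=cv2.INTER_CUBIC))
E
```

```text
t 6.88 tcp [0.4097 0.166  0.1123] w 0.0588 F [-0.3 -0.2 -2. ] gf 48.95990610122681
turn deg [ 0.06  0.06 -0.06] shift old [ 0.0016 -0.0165  0.0708] shift new [ 0.0015 -0.0164  0.0708]
475 [ 0.0401 -0.0297 -0.0102] [0.0994 0.0304 0.0036] [ 0.07442116  0.0049099  -0.00214988]
```

View pics/t4.png

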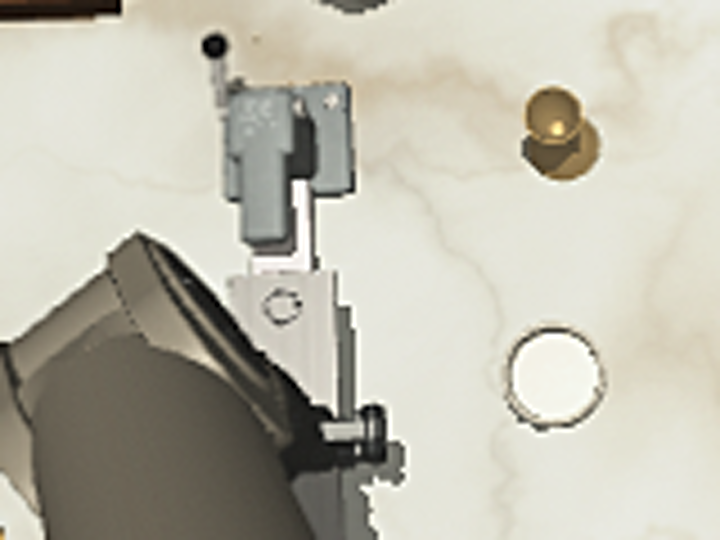

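The plate end and ring (282,306 in the crop) line up with the throat, and the plate is 16 mm short of the bed line. I'll shift across and then lower.

>>> arm_command(
  rows=[
    {"fingers": -1,"x": 0,"y": -0.0085,"z": 0,"ax": 0,"ay": 0,"az": 0},
    {"fingers": -1,"x": 0.0015,"y": -0.008,"z": 0,"ax": 0,"ay": 0,"az": 0},
    {"fingers": -1,"x": 0,"y": 0,"z": 0.01,"ax": 0,"ay": 0,"az": 0},
    {"fingers": -1,"x": 0,"y": 0,"z": 0.01,"ax": 0,"ay": 0,"az": 0},
    {"fingers": -1,"x": 0,"y": 0,"z": 0.01,"ax": 0,"ay": 0,"az": 0},
    {"fingers": -1,"x": 0,"y": 0,"z": 0.01,"ax": 0,"ay": 0,"az": 0},
    {"fingers": -1,"x": 0,"y": 0,"z": 0.01,"ax": 0,"ay": 0,"az": 0},
    {"fingers": -1,"x": 0,"y": 0,"z": 0.01,"ax": 0,"ay": 0,"az": 0},
    {"fingers": -1,"x": 0,"y": 0,"z": 0,"ax": 0,"ay": 0,"az": 0},
    {"fingers": -1,"x": 0,"y": 0,"z": 0,"ax": 0,"ay": 0,"az": 0},
  ],
)

```text
clock: 7.77
tcp_pos: [0.4103, 0.1832, 0.052]
orientation: [3.14, 0.054, -0.003]
contact_force: [0.0, -0.4, -2.2]
grip_width: 0.0588
gripper_force: 49.1
```

```bash
python3 - <<'E'
from h import *
delta(.4106,.1825,.042,2.0)
f=grab('top'); W=cloud(f); g=f['frame']
# ring now: dark pixels on plate
S=W; m=(S[...,2]>.04)&(S[...,2]<.065)&(S[...,0]>.46)&(S[...,0]<.511)&(abs(S[...,1]-.185)<.029)
v=g.mean(-1); print(m.sum(), np.percentile(v[m],[5,50]))
k=m&(v<np.median(v[m])-25); print('ring',k.sum(),np.nanmean(S[k],0),np.nanmedian(S[m][:,2]), S[m].max(0))
cv2.imwrite('pics/t5.png',cv2.resize(f['frame'][150:230,180:270,::-1],None,fx=6,fy=6,interpolation=cv2.INTER_CUBIC))
E
```

```text
t 7.77 tcp [0.4103 0.1832 0.052 ] w 0.0588 F [ 0.  -0.4 -2.2] gf 49.119667410850525
turn deg [ 0.05  0.1  -0.02] shift old [0.0003 0.0007 0.01  ] shift new [0.0003 0.0008 0.01  ]
375 [131.13333333 200.33333333]
ring 40 [0.48789649 0.18379031 0.05364727] 0.05449567531320265 [0.50991381 0.21372196 0.06206501]
```

View pics/t5.png

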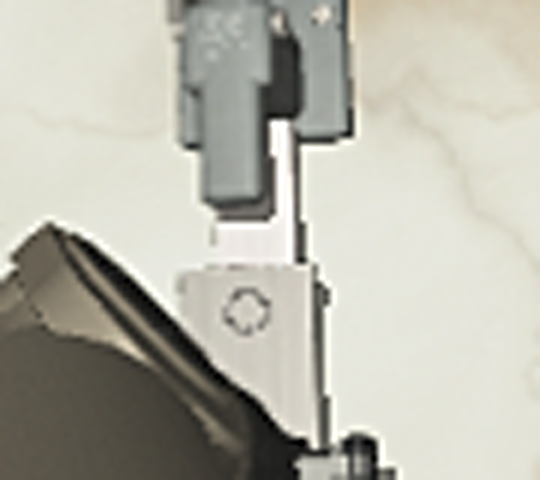

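The ring is at about (247,311) in the crop, and the plate is centred along the bed in front of the arm. I'll go down 10 mm, leaving about 3.5 mm above the bed, then slide in.

>>> arm_command(
  rows=[
    {"fingers": -1,"x": 0,"y": 0.0005,"z": 0.005,"ax": 0,"ay": 0,"az": 0},
    {"fingers": -1,"x": 0,"y": 0,"z": 0.005,"ax": 0,"ay": 0,"az": 0},
    {"fingers": -1,"x": 0,"y": 0,"z": 0,"ax": 0,"ay": 0,"az": 0},
    {"fingers": -1,"x": 0,"y": 0,"z": 0,"ax": 0,"ay": 0,"az": 0},
    {"fingers": -1,"x": 0,"y": 0,"z": 0,"ax": 0,"ay": 0,"az": 0},
    {"fingers": -1,"x": 0,"y": 0,"z": 0,"ax": 0,"ay": 0,"az": 0},
  ],
)

```text
clock: 8.32
tcp_pos: [0.411, 0.1831, 0.043]
orientation: [-3.141, -0.054, -0.001]
contact_force: [-0.2, 0.2, -2.4]
grip_width: 0.0588
gripper_force: 49.1
```

>>> arm_command(
  rows=[
    {"fingers": -1,"x": 0.004,"y": 0,"z": 0.0005,"ax": 0,"ay": 0,"az": 0},
    {"fingers": -1,"x": 0.007,"y": 0,"z": 0,"ax": 0,"ay": 0,"az": 0},
    {"fingers": -1,"x": 0.008,"y": 0,"z": 0,"ax": 0,"ay": 0,"az": 0},
    {"fingers": -1,"x": 0.008,"y": 0,"z": 0,"ax": 0,"ay": 0,"az": 0},
    {"fingers": -1,"x": 0.008,"y": 0,"z": 0,"ax": 0,"ay": 0,"az": 0},
    {"fingers": -1,"x": 0.008,"y": 0,"z": 0,"ax": 0,"ay": 0,"az": 0},
    {"fingers": -1,"x": 0.007,"y": 0,"z": 0,"ax": 0,"ay": 0,"az": 0},
    {"fingers": -1,"x": 0.004,"y": 0,"z": 0,"ax": 0,"ay": 0,"az": 0},
    {"fingers": -1,"x": 0,"y": 0,"z": 0,"ax": 0,"ay": 0,"az": 0},
    {"fingers": -1,"x": 0,"y": 0,"z": 0,"ax": 0,"ay": 0,"az": 0},
  ],
)

```text
clock: 9.15
tcp_pos: [0.4647, 0.1848, 0.0422]
orientation: [3.141, 0.054, -0.001]
contact_force: [0.0, 0.3, -1.2]
grip_width: 0.059
gripper_force: 49.1
```

```bash
python3 - <<'E'
from h import *
delta(.4655,.1844,.0385,2.0)
g=grab('scene'); cv2.imwrite('pics/s6.png',cv2.resize(g['frame'][130:220,190:320,::-1],None,fx=6,fy=6,interpolation=cv2.INTER_CUBIC))
f=grab('top'); cv2.imwrite('pics/t6.png',cv2.resize(f['frame'][140:230,180:270,::-1],None,fx=6,fy=6,interpolation=cv2.INTER_CUBIC))
a=cv2.imread('pics/s6.png');b=cv2.imread('pics/t6.png')
cv2.imwrite('pics/b6.png',cv2.resize(np.hstack([a,b]),None,fx=.6,fy=.6))
E
```

```text
t 9.15 tcp [0.4647 0.1848 0.0422] w 0.059 F [ 0.   0.3 -1.2] gf 49.13486301898956
turn deg [ 0.01  0.02 -0.03] shift old [0.0007 0.0005 0.0037] shift new [0.0007 0.0005 0.0037]
```

View pics/b6.png

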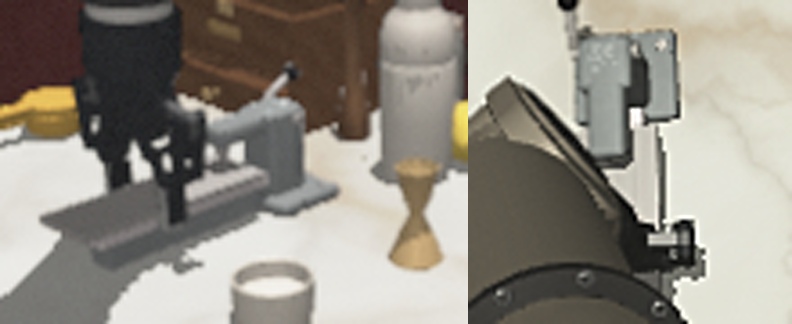

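The plate is on the bed line under the arm and clear of the tip. I'll lower it onto the bed.

>>> arm_command(
  rows=[
    {"fingers": -1,"x": 0.0005,"y": 0,"z": 0.001,"ax": 0,"ay": 0,"az": 0},
    {"fingers": -1,"x": 0,"y": 0,"z": 0.001,"ax": 0,"ay": 0,"az": 0},
    {"fingers": -1,"x": 0,"y": 0,"z": 0.001,"ax": 0,"ay": 0,"az": 0},
    {"fingers": -1,"x": 0,"y": 0,"z": 0.0005,"ax": 0,"ay": 0,"az": 0},
    {"fingers": -1,"x": 0,"y": 0,"z": 0,"ax": 0,"ay": 0,"az": 0},
    {"fingers": -1,"x": 0,"y": 0,"z": 0,"ax": 0,"ay": 0,"az": 0},
  ],
)

```text
clock: 9.75
tcp_pos: [0.4652, 0.1849, 0.0388]
orientation: [3.141, 0.054, -0.0]
contact_force: [0.2, 0.9, -2.1]
grip_width: 0.0588
gripper_force: 49.2
```

>>> arm_command(
  rows=[
    {"fingers": -1,"x": 0,"y": 0,"z": 0.0005,"ax": 0,"ay": 0,"az": 0},
    {"fingers": -1,"x": 0,"y": 0,"z": 0,"ax": 0,"ay": 0,"az": 0},
    {"fingers": -1,"x": 0,"y": 0,"z": 0,"ax": 0,"ay": 0,"az": 0},
  ],
)

```text
clock: 10.0
tcp_pos: [0.4653, 0.185, 0.0386]
orientation: [3.141, 0.054, 0.0]
contact_force: [-2.6, -0.2, 3.6]
grip_width: 0.0586
gripper_force: 49.7
```

Contact force is positive, so the plate rests on the bed. I'll reduce the grip and open.

>>> arm_command(
  rows=[
    {"fingers": -1,"x": 0,"y": 0,"z": 0,"ax": 0,"ay": 0,"az": 0},
    {"fingers": -1,"x": 0,"y": 0,"z": 0,"ax": 0,"ay": 0,"az": 0},
    {"fingers": 0.5,"x": 0,"y": 0,"z": 0,"ax": 0,"ay": 0,"az": 0},
    {"fingers": 0.7,"x": 0,"y": 0,"z": 0,"ax": 0,"ay": 0,"az": 0},
    {"fingers": 1,"x": 0,"y": 0,"z": 0,"ax": 0,"ay": 0,"az": 0},
    {"fingers": 1,"x": 0,"y": 0,"z": 0,"ax": 0,"ay": 0,"az": 0},
    {"fingers": 1,"x": 0,"y": 0,"z": 0,"ax": 0,"ay": 0,"az": 0},
    {"fingers": 1,"x": 0,"y": 0,"z": 0,"ax": 0,"ay": 0,"az": 0},
  ],
  grip_force=20,
)

```text
clock: 10.67
tcp_pos: [0.4654, 0.1849, 0.0383]
orientation: [-3.141, -0.054, -0.0]
contact_force: [-0.5, -0.2, 0.5]
grip_width: 0.085
gripper_force: 0.0
```

Fingers are open, so I'll retreat straight up, then check the placing.

>>> arm_command(
  rows=[
    {"fingers": 1,"x": 0,"y": 0,"z": -0.01,"ax": 0,"ay": 0,"az": 0},
    {"fingers": 1,"x": 0,"y": 0,"z": -0.015,"ax": 0,"ay": 0,"az": 0},
    {"fingers": 1,"x": 0,"y": 0,"z": -0.02,"ax": 0,"ay": 0,"az": 0},
    {"fingers": 1,"x": 0,"y": 0,"z": -0.03,"ax": 0,"ay": 0,"az": 0},
    {"fingers": 1,"x": 0,"y": 0,"z": -0.03,"ax": 0,"ay": 0,"az": 0},
    {"fingers": 1,"x": 0,"y": 0,"z": -0.03,"ax": 0,"ay": 0,"az": 0},
    {"fingers": 1,"x": 0,"y": 0,"z": -0.03,"ax": 0,"ay": 0,"az": 0},
    {"fingers": 1,"x": 0,"y": 0,"z": -0.03,"ax": 0,"ay": 0,"az": 0},
  ],
)

```text
clock: 11.33
tcp_pos: [0.4649, 0.1848, 0.2356]
orientation: [-3.141, -0.054, -0.001]
contact_force: [1.2, -0.2, -0.1]
grip_width: 0.0856
gripper_force: 0.0
```

>>> arm_command(
  rows=[
    {"fingers": 1,"x": 0,"y": 0.03,"z": 0,"ax": 0,"ay": 0,"az": 0},
    {"fingers": 1,"x": 0,"y": 0.03,"z": 0,"ax": 0,"ay": 0,"az": 0},
    {"fingers": 1,"x": 0,"y": 0.035,"z": 0,"ax": 0,"ay": 0,"az": 0},
    {"fingers": 1,"x": 0,"y": 0.035,"z": 0,"ax": 0,"ay": 0,"az": 0},
    {"fingers": 1,"x": 0,"y": 0.035,"z": 0,"ax": 0,"ay": 0,"az": 0},
    {"fingers": 1,"x": 0,"y": 0.035,"z": 0,"ax": 0,"ay": 0,"az": 0},
    {"fingers": 1,"x": 0,"y": 0.035,"z": 0,"ax": 0,"ay": 0,"az": 0},
    {"fingers": 1,"x": 0,"y": 0.035,"z": 0,"ax": 0,"ay": 0,"az": 0},
    {"fingers": 1,"x": 0,"y": 0,"z": 0,"ax": 0,"ay": 0,"az": 0},
    {"fingers": 1,"x": 0,"y": 0,"z": 0,"ax": 0,"ay": 0,"az": 0},
  ],
)

```text
clock: 12.17
tcp_pos: [0.4743, -0.0869, 0.2339]
orientation: [3.141, 0.047, 0.001]
contact_force: [-0.4, 1.5, -1.2]
grip_width: 0.0851
gripper_force: 0.0
```

```bash
python3 - <<'E'
from h import *
f=grab('top'); W=cloud(f)
S=W[150:260,195:250].reshape(-1,3); S=S[(S[:,2]>.034)&(S[:,2]<.052)&(S[:,0]<.525)&(abs(S[:,1]-.185)<.05)]
c,s,a=cv2.minAreaRect((S[:,:2]*1000).astype(np.float32)); print(len(S),c,s,a,np.median(S[:,2]),S.min(0),S.max(0))
A=np.c_[S[:,:2],np.ones(len(S))]; print(np.linalg.lstsq(A,S[:,2],rcond=None)[0])
# near end: expected x end = tip-160mm
t=cv2.resize(f['frame'][140:240,180:270,::-1],None,fx=5,fy=5,interpolation=cv2.INTER_CUBIC)
g=grab('scene')['frame'][150:210,200:290,::-1]; g=cv2.resize(g,None,fx=5,fy=5,interpolation=cv2.INTER_CUBIC)
H=np.zeros((500,g.shape[1],3),np.uint8);H[:300]=g
cv2.imwrite('pics/b7.png',cv2.resize(np.hstack([t,H]),None,fx=.88,fy=.88))
E
```

```text
1193 (454.4478759765625, 184.85882568359375) (140.1902313232422, 62.00860595703125) 2.095832109451294 0.04117018689459018 [0.38393789 0.15178732 0.03443484] [0.52461074 0.21576702 0.04877904]
[ 0.00118187 -0.00366489  0.04128127]
```

View pics/b7.png

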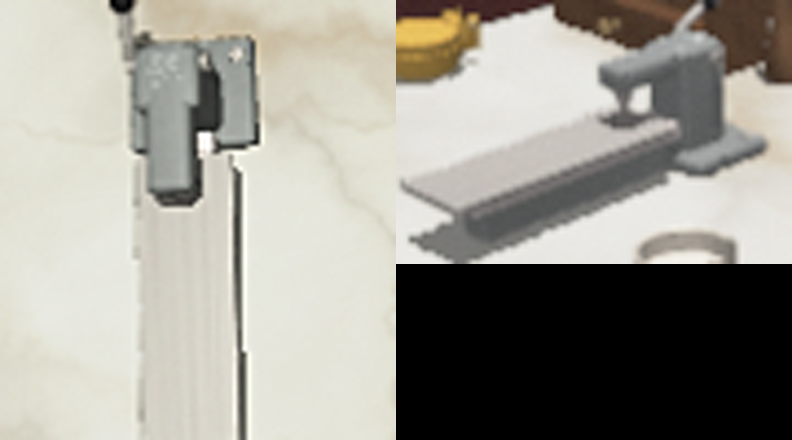

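The plate lies flat and straight on the bed. From its near end, the ring centre works out at about (0.545, 0.188), and the tip is at (0.5455, 0.187). I'll hand in.

```bash
python3 -c "
from bench import r
print(r.hand_in())"
```

```text
the job is handed in; nothing more can be done
None
```

The plate lies flat and straight on the punch bed with the ring centre about 1 mm from the tip by camera measurement; it was held only by its long edges, nothing else was touched, and the job is handed in after about 12 s on the robot's clock (no verdict was returned).

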